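# Move the tape roll to the other fold-out hook of the tool rail

### The job

The low wooden rail on the craft bench carries two swing-out hooks: one is out and holds a roll of masking tape, the other is folded flat and empty. First swing the folded hook squarely out, then move the tape roll over and leave it hanging on that hook, and only then fold the emptied hook flat against the rail. Do not drop the roll or disturb the other things on the bench.

Things in the scene. Friction and masses are not known exactly. Their poses are not given: they have to be found in the camera images.
- roll_center (a point): centre of the hanging roll of masking tape: a cream paper ring on a cardboard core, outer diameter 56 mm, hole 36 mm, 18 mm wide, 40 to 85 g. x is the axis of the roll, along the arm it hangs on (it may have turned about x). Hanging, its centre is 14 mm below the arm's centre line.
- roll: the same roll; its origin and axes are those of point roll_center.
- hook_a_pin (a point): hinge pin of hook A (out and holding the roll at the start; hooks A and B are alike, either may be the left one), on the arm's centre line: 144 mm above the table, 14 mm above the rail's top edge, 16 mm in front of its front face. Fixed frame: x straight into the rail (away from the robot), y along the rail to the robot's left, z up along the pin.
- hook_a_arm (a joint): swing of the arm of hook A, rad: 0 = folded flat along the rail, arm along +y of the pin frame; grows as it swings out counter-clockwise seen from above; 1.57 = square out, along -x of the pin frame, towards the robot. Hard stops at both. Stiff hinge (0.05 N m of friction, about 1 N at the tip), stays where left. Starts swung out.
- hook_a_seat (a point): point on the centre line of the arm of hook A, 45 mm from the pin; turns with the arm: y along the arm to the tip, z up. The arm is a level steel bar, 8 mm diameter, 80 mm from pin to tip; the tip turns straight up, ending 16 mm above the centre line. A 16 mm knuckle is round the pin. Behind the folded arm, above the rail's top edge, is only air.
- hook_b_pin (a point): hinge pin of hook B (folded and empty at the start), on the arm's centre line: 144 mm above the table, 14 mm above the rail's top edge, 16 mm in front of its front face. Fixed frame: x straight into the rail (away from the robot), y along the rail to the robot's left, z up along the pin.
- hook_b_arm (a joint): swing of the arm of hook B, rad: 0 = folded flat along the rail, arm along +y of the pin frame; grows as it swings out counter-clockwise seen from above; 1.57 = square out, along -x of the pin frame, towards the robot. Hard stops at both. Stiff hinge (0.05 N m of friction, about 1 N at the tip), stays where left. Starts folded, or within 0.12 rad of it.
- hook_b_seat (a point): the same point on the arm of hook B, 45 mm from the pin; turns with the arm: y along the arm to the tip, z up. Same arm as hook A's.
- rail: upright plywood board fixed along the bench, 500 mm long (its y), 22 mm thick (its x), 130 mm high; origin under its middle on the table; its front (-x) faces the robot. Its yaw is that of the hooks. Pot, bottle and a jar stand 80 to 125 mm behind it.
- paint_a: bystander: glass paint jar, 34 mm diameter, 55 mm tall, in front of the rail between the hooks; origin under its centre
- paint_b: bystander: like paint_a, behind the rail
- glue: bystander: white glue bottle, 40 mm diameter, 110 mm tall, behind the rail; origin under its centre
- brush_pot: bystander: white pot, 72 mm diameter, 85 mm tall, with brushes up to 160 mm, behind the rail's left end; origin under its centre
- offcut: bystander: half of a white plastic cup, 70 mm across, 24 mm tall, lying on the mat
- knife: bystander: craft knife, 140 mm long, 12 mm thick, lying on the mat
- spare_roll: bystander: a second roll of the same size lying flat on the bench; leave it
- rule: bystander: steel rule, 300 x 25 x 4 mm, lying on the mat

How it is judged (in metres and radians):
On the way, in this order (a step that is already met when the one before it is completed fails the run):
1. the folded hook (B) is swung out (over 1.25 rad) while the roll still hangs on hook A (value of joint hook_b_arm above 1.25 rad and x of roll_center in the frame of hook_a_seat between -0.012 and 0.012 m and y of roll_center in the frame of hook_a_seat between -0.037 and 0.032 m and z of roll_center in the frame of hook_a_seat between -0.021 and -0.008 m), for 0.2 s.
2. the roll hangs on hook B, and hook A is still out (over 0.3 rad) (x of roll_center in the frame of hook_b_seat between -0.012 and 0.012 m and y of roll_center in the frame of hook_b_seat between -0.037 and 0.032 m and z of roll_center in the frame of hook_b_seat between -0.021 and -0.008 m and linear speed of roll below 0.03 m/s and value of joint hook_a_arm above 0.3 rad), for 0.3 s.
3. hook A, empty, is folded flat (under 0.15 rad) (value of joint hook_a_arm below 0.15 rad), for 0.2 s.
At the end, for the whole second after the job is handed in: The roll hangs at rest on hook B: its centre 8 to 21 mm below the arm's centre line, within 12 mm of it sideways, 8 to 77 mm from the pin along the arm; hook B is out by more than 1.25 rad and hook A is folded to less than 0.15 rad (x of roll_center in the frame of hook_b_seat between -0.012 and 0.012 m and y of roll_center in the frame of hook_b_seat between -0.037 and 0.032 m and z of roll_center in the frame of hook_b_seat between -0.021 and -0.008 m and linear speed of roll below 0.03 m/s and value of joint hook_b_arm above 1.25 rad and value of joint hook_a_arm below 0.15 rad); the robot touches nothing.
It fails at once if the roll is dropped (its centre less than 60 mm above the table) (height (world z) of roll_center below 0.06 m).
It fails at once if another thing on the bench is knocked away (moved over 30 mm) (distance of any of paint_a, paint_b, glue, brush_pot, offcut, knife, spare_roll, rule from where it was at the start of the episode above 0.03 m).
It also fails if it takes over 72 s, if anything falls off the work surface, if the arm or the gripper's body presses on something with over 40 N, if the wrist force passes 120 N, or if a joint passes its speed limit or range.

### The arm

A 7-joint arm with a two-finger parallel gripper is mounted at the origin on the work surface. World frame = base frame: x ahead of the robot, y to its left, z up, the work surface at z = 0. Lengths are in m, angles in degrees, forces in N, time in s.
With the tool pointing down it reaches from about 0.4 to 0.85 m from the base axis. Payload 10.4 kg.
Tool frame: the origin (TCP) lies between the finger pads; the fingertips stand 22 mm ahead of it and the grasp point (between the pads) lies 3 mm ahead of it; z points along the fingers, y is the line along which they close (so a half turn about z gives the same grasp; the last joint's range is limited). The gripper opens to 85 mm and grips with 20 to 120 N. Pads are 22 mm wide; open, the fingers measure 114 mm over their backs; the gripper's body (76 mm by 85 mm) begins 54 mm behind the grasp point. The pads swing forward as they close: fully open they stand 13 mm farther back than shut.
Start: joints at [-66.899, 19.034, -3.707, 83.658, 1.238, 77.344, -5.071], TCP at [0.258, 0.569, 0.253] pointing down, gripper open.
Joint ranges: [-148.97, 148.97], [-28.65, 121.19], [-84.17, 76.75], [9.2, 138.47], [-72.65, 252.65], [3.7, 117.97], [-149.18, 149.18]. Speed limits (degrees/s): [127.2, 127.2, 159.86, 159.86, 180, 180, 180].

### API

Orientations are given as a 3x3 rotation matrix whose columns are the frame's x, y, z axes.
In Python, from plant import status, camera, camera_params, ctrl, finder gives the robot as it stands.
- The arm moves only by the tool drive_tool, never from a script. Its argument "motion" is text: rows parted by semicolons, each of 5 numbers parted by spaces: the finger opening in m, from 0 to 0.0854, then the shift along the tool's x, y, z in m, then the turn about the tool's z in degrees. A call has 1 to 20 rows; each row is the pose to reach, as a shift and turn from the pose commanded when the call began, along the tool's axes at that moment; what a row does not reach only later rows make up. A row lasts 1/12 s, in which the tool goes at most 41.7 mm and 7.16 degrees, less where a joint would pass 70% of its speed; a pose out of reach is approached as far as the arm can. A call with a gripper value outside its range is refused whole. The fingers move at their own pace and stop on an object; "squeeze" is the grip in N (left out, the last holds). Time passes only in rows, so rows that repeat a pose let the fingers close. It gives the time, the measured TCP pose, the force, the opening and the grip force at its end, in the units of the state.
- status.get_obs(): the state, without advancing time (a new reading comes with each control period).
- camera(name): name is "scene" or "top" or "wrist"; returns the picture (480x640x3 uint8, blue, green, red); there is no depth.
- camera_params(name): a dict with "camera_matrix" (3x3 intrinsics, pixels), "eye" and "orientation" of the camera in the world. Camera axes: x right, y up, looking along -z (the intrinsics and any distortion apply to the point x, -y, -z); pixel columns grow to the right and rows downward; lengths in m; the calibration is good to about 2 mm. A picture is of the moment at which its call begins: read the wrist's pose just before it. camera_params takes no time and is no camera call; for the wrist camera it gives the pose at the moment of the call.
- ctrl.hand_in(): hands the job in; it is judged then, once.
Trained networks look in the newest picture that a camera, given by its name, has taken for a name from the list of things; names that differ only in an ending like _2 or _b are one class to them, and where a whole thing is asked for, a point or a joint stands for the part that bears it (a point fixed in the world has none). Each returns a list of dicts, best first, with "conf" (0 to 1); they miss things now and then, are a little off and sometimes report something else, mostly with a low value. They report only what shows in the picture. A call takes as long as a camera call.
- finder.spot_in(target, camera): "bbox" ([left, top, width, height] in pixels, round what is visible of it).
- finder.silhouettes(target, camera): "region" (480x640 bool, what is visible of it) and "bbox" ([left, top, width, height] in pixels, round what is visible of it).
The state is a dict: "t": time; "q": joint angles; "joint_velocities": joint speeds; "joint_torque": joint torques, N m; "position": TCP position; "tcp_rot": TCP orientation; "contact_force": force on the tool from outside, world axes, zero at the start; "moment": the same for the moment, N m; "finger_gap": finger opening in m; "finger_force": force on a finger pad.
Only numpy, scipy, OpenCV 4.12 (cv2) and the standard library are available. Lean on these libraries where they do the work, as an engineer would, in place of code of your own. Each camera call takes 0.05 s, during which the arm holds its last target. There are 200 camera calls.

## Working session

There is one attempt and no reset: what is moved stays moved. The work goes in short steps, Python scripts to look and compute and a tool call to move; the robot and the scene stay as the last step left them, time stands still between calls to the robot, and variables do not carry over. Pictures are saved under pics/ and viewed, at most 10 in all, crops included, and the job is handed in when it is done.

Besides the shell and the picture viewer there is one more tool, called as a command line: name --argument value ..., lists and objects as JSON in quotes. drive_tool: Moves the arm, as the interface text tells. Its arguments: {"type":"object","properties":{"motion":{"type":"string"},"squeeze":{"type":"number"}},"required":["motion"]}

```bash
ls; mkdir -p pics
python3 - <<'E'
from plant import status, camera, camera_params, ctrl, finder
import cv2,numpy as np
np.set_printoptions(precision=4,suppress=True)
o=status.get_obs(); print(o['t'],o['position'],o['tcp_rot'],o['finger_gap'])
for n in ['scene','top']:
    im=camera(n); cv2.imwrite(f'pics/{n}0.png',im)
    p=camera_params(n); print(n,p)
E
```

```text
pics
0.0 [0.258  0.5689 0.2525] [[-0.9107  0.4131 -0.0005]
 [ 0.4131  0.9107 -0.0013]
 [-0.0001 -0.0014 -1.    ]] 0.08524628298153998
scene {'camera_matrix': array([[517.6932,   0.    , 315.0678],
       [  0.    , 517.6932, 230.7518],
       [  0.    ,   0.    ,   1.    ]]), 'eye': array([0.8902, 0.3241, 0.8484]), 'orientation': array([[-0.7444, -0.5766,  0.3368],
       [ 0.6678, -0.643 ,  0.375 ],
       [ 0.0003,  0.504 ,  0.8637]])}
top {'camera_matrix': array([[439.8288,   0.    , 319.7227],
       [  0.    , 439.8288, 236.1121],
       [  0.    ,   0.    ,   1.    ]]), 'eye': array([0.461 , 0.0068, 0.9654]), 'orientation': array([[-0.013 ,  0.9924, -0.122 ],
       [-0.9995, -0.0164, -0.0265],
       [-0.0283,  0.1216,  0.9922]])}
```

View pics/top0.png

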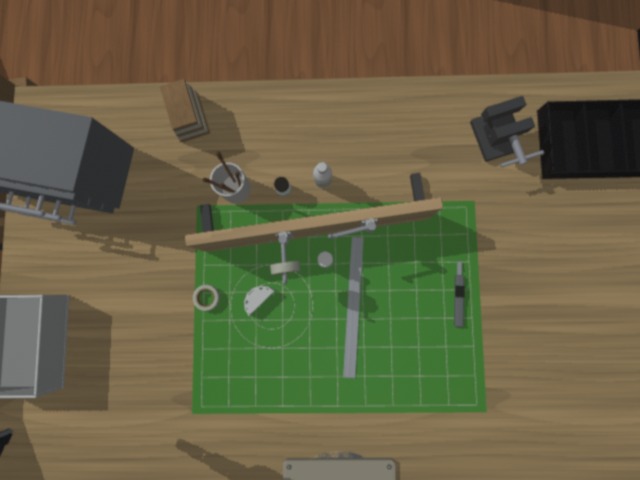

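View pics/scene0.png

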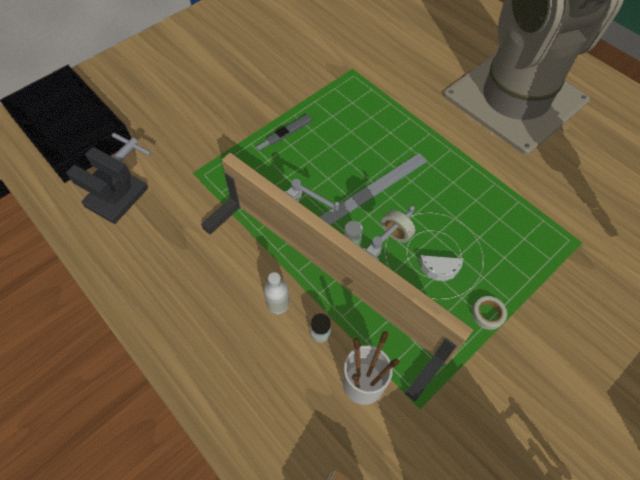

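The top view shows the rail from (187,240) to (441,204). Hook A's pin is near (283,236) with its tip at (284,283) and the roll at (284,267). Hook B's pin is near (371,225) with its tip at (330,236), and paint_a is at (325,260) between them. I'll enlarge this area to measure it.

```bash
cat > h.py <<'E'
from plant import status, camera, camera_params, ctrl, finder
import cv2,numpy as np
np.set_printoptions(precision=4,suppress=True)
def ray(p,u,v):
    K=p['camera_matrix']; d=np.array([(u-K[0,2])/K[0,0],-(v-K[1,2])/K[1,1],-1.])
    return p['orientation']@d
def at(p,u,v,z):
    d=ray(p,u,v); return p['eye']+d*(z-p['eye'][2])/d[2]
def proj(p,X):
    c=p['orientation'].T@(np.asarray(X)-p['eye']); K=p['camera_matrix']
    return np.array([K[0,0]*c[0]/-c[2]+K[0,2],-K[1,1]*c[1]/-c[2]+K[1,2]])
def tri(L):
    A=np.zeros((3,3));b=np.zeros(3)
    for p,u,v in L:
        d=ray(p,u,v);d/=np.linalg.norm(d);M=np.eye(3)-np.outer(d,d);A+=M;b+=M@p['eye']
    return np.linalg.solve(A,b)
def tool(X):
    "world point -> shift in present tool axes"
    o=status.get_obs(); return o['tcp_rot'].T@(np.asarray(X)-o['position'])
E
python3 - <<'E'
from h import *
im=cv2.imread('pics/top0.png'); p=camera_params('top')
cv2.imwrite('pics/crop1.png',cv2.resize(im[195:295,255:395],None,fx=5.6,fy=5.6,interpolation=cv2.INTER_CUBIC))
im=cv2.imread('pics/scene0.png')
cv2.imwrite('pics/crop2.png',cv2.resize(im[165:275,275:425],None,fx=5.3,fy=5.3,interpolation=cv2.INTER_CUBIC))
for n in ['roll_center','hook_a_arm','hook_b_arm','rail','paint_a']:
  for c in ['top','scene']:
    if n=='roll_center' : camera(c) if False else None
    try:
      print(n,c,[(round(d['conf'],2),d['bbox']) for d in finder.spot_in(n,c)][:4])
    except Exception as e: print(n,c,e)
E
```

```text
roll_center top [(0.53, [270.5, 263.1, 28.2, 13.0])]
roll_center scene [(0.91, [382.0, 210.9, 30.6, 32.3])]
hook_a_arm top [(0.45, [278.6, 235.3, 11.5, 43.8])]
hook_a_arm scene [(0.58, [373.0, 203.1, 44.7, 49.4])]
hook_b_arm top [(0.74, [327.7, 221.8, 50.8, 17.9])]
hook_b_arm scene [(0.84, [292.8, 182.5, 47.4, 27.0])]
rail top [(0.87, [182.2, 174.8, 258.4, 77.9])]
rail scene [(0.86, [200.8, 149.5, 271.7, 251.1])]
paint_a top [(0.72, [342.0, 237.3, 21.7, 138.4]), (0.71, [271.8, 176.9, 17.7, 20.1]), (0.47, [316.1, 250.6, 16.7, 16.5]), (0.23, [244.9, 286.9, 29.9, 28.3])]
paint_a scene [(0.8, [343.0, 222.7, 21.0, 20.3]), (0.59, [294.9, 179.0, 44.5, 29.7]), (0.58, [312.0, 310.9, 18.3, 30.8])]
```

View pics/crop1.png

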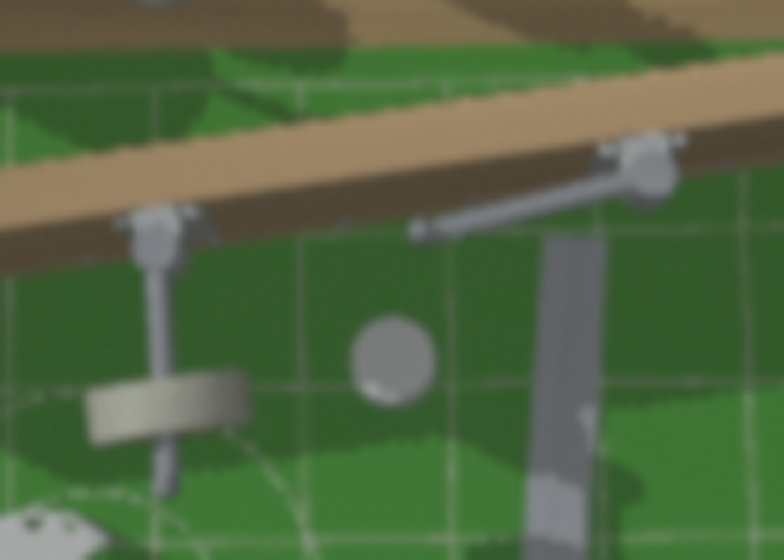

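View pics/crop2.png

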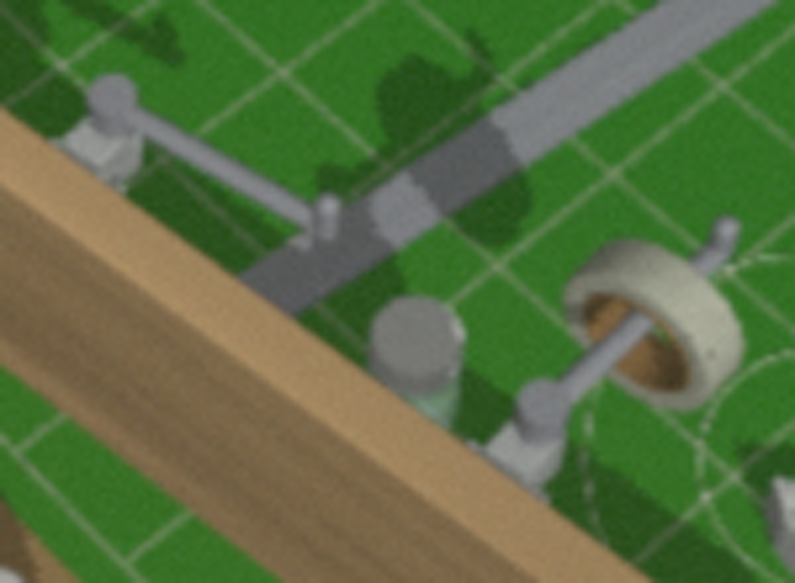

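Crop 1 (top) shows hook A's knuckle at (158,243), its tip at (167,490), and the roll around (168,407). Hook B's knuckle is at (653,172) and its tip at (418,230), so it is slightly off flat. Crop 2 (scene) shows knuckle A at (545,405), tip A at (727,230), knuckle B at (113,97) and tip B at (328,203). I'll triangulate these points.

Run:
```python
from h import *
pt=camera_params('top');ps=camera_params('scene')
T=lambda X,Y:(255+X/5.6,195+Y/5.6); S=lambda X,Y:(275+X/5.3,165+Y/5.3)
pts={'kA':(T(158,243),S(545,405)),'tA':(T(166,485),S(727,225)),'kB':(T(653,172),S(113,97)),'tB':(T(418,230),S(328,203)),'jar':(T(393,360),S(418,338))}
W={}
for n,(a,b) in pts.items():
    W[n]=tri([(pt,*a),(ps,*b)]); print(n,W[n],proj(pt,W[n])-a,at(pt,*a,.152),at(ps,*b,.152))
d=W['kB']-W['kA'];d[2]=0;print('pin dist',np.linalg.norm(d),'yaw of y axis',np.degrees(np.arctan2(-d[1],-d[0]))-90, 'y', -d/np.linalg.norm(d))
# rail front/back top edges from top view
for a,b in [((0,230),(784,90)),]: pass
a=at(pt,187,240,.13);b=at(pt,441,204,.13);print('rail ends',a,b,np.degrees(np.arctan2(*(a-b)[:2]))*-1)
for k in 'AB':
    e=W['t'+k]-W['k'+k];print(k,e,np.degrees(np.arctan2(e[1],e[0])),np.hypot(*e[:2]))
r=at(pt,*T(168,407),.157);print('roll top',r)
o=tri([(pt,270.5+14.1,263.1+6.5),(ps,382+15.3,210.9+16.2)]);print('roll',o)
```

```text
kA [0.5578 0.0981 0.1474] [-0.4115  0.3033] [0.5578 0.0968 0.152 ] [0.5594 0.1003 0.152 ]
tA [0.4771 0.0943 0.1564] [-0.2234  0.1615] [0.4775 0.0944 0.152 ] [0.4742 0.0933 0.152 ]
kB [ 0.5794 -0.0687  0.1477] [-0.0562  0.0469] [ 0.5789 -0.0684  0.152 ] [ 0.5813 -0.0662  0.152 ]
tB [0.5605 0.0097 0.1568] [ 0.1992 -0.159 ] [0.5608 0.0101 0.152 ] [0.5585 0.0071 0.152 ]
jar [0.5246 0.0207 0.0501] [-0.0555  0.043 ] [0.5176 0.019  0.152 ] [0.5712 0.0595 0.152 ]
pin dist 0.1681664256806129 yaw of y axis 7.38839235954697 y [-0.1286  0.9917 -0.    ]
rail ends [0.5604 0.2853 0.13  ] [ 0.6219 -0.2041  0.13  ] 7.159156176926562
A [-0.0807 -0.0038  0.009 ] -177.33714923762057 0.08077324196820986
B [-0.019   0.0784  0.0091] 103.61497107936943 0.08062376045703415
roll top [0.5029 0.0931 0.157 ]
roll [0.5023 0.0956 0.1242]
```

drive_tool --motion "0.03 -0.010 -0.008 0 1; 0.03 -0.031 -0.024 0 3; 0.03 -0.057 -0.044 0 6; 0.03 -0.088 -0.068 0 9; 0.03 -0.119 -0.092 0 12; 0.03 -0.150 -0.116 0 15; 0.03 -0.181 -0.140 0 18; 0.03 -0.212 -0.164 0 21; 0.03 -0.243 -0.188 0 24; 0.03 -0.274 -0.212 0 28; 0.03 -0.305 -0.235 0 31; 0.03 -0.336 -0.259 0 34; 0.03 -0.367 -0.283 0 37; 0.03 -0.398 -0.307 0 40; 0.03 -0.429 -0.331 0 43; 0.03 -0.460 -0.355 0 46; 0.03 -0.486 -0.375 0 49; 0.03 -0.507 -0.391 0 51; 0.03 -0.517 -0.399 0 52; 0.03 -0.517 -0.399 0 52"

```text
t: 2.27
position: [0.5644, -0.0116, 0.2533]
tcp_rot: [[-0.229, 0.973, 0.0], [0.973, 0.229, -0.001], [-0.001, -0.0, -1.0]]
contact_force: [0.3, 0.1, 0.7]
finger_gap: 0.03
finger_force: 0.0
```

Run:
```python
from h import *
im=camera('wrist');p=camera_params('wrist');o=status.get_obs()
print(o['position'],o['q'],p)
pB=np.array([.579,-.0685,.152]);tip=np.array([.5605,.0097,.157])
for X in (pB,tip,[.5644,-.0082,.148],[.558,.0975,.152]): 
    q=proj(p,X);print(q);cv2.circle(im,tuple(int(v) for v in np.clip(q,-999,2000)),4,(0,0,255),1)
cv2.imwrite('pics/w1.png',im)
```

```text
[ 0.5639 -0.0091  0.2531] [-27.9312  11.6581  28.0162  94.5882  -5.6348  75.1785  14.4811] {'camera_matrix': array([[353.6011,   0.    , 323.1642],
       [  0.    , 353.6011, 238.4038],
       [  0.    ,   0.    ,   1.    ]]), 'eye': array([0.5491, 0.0605, 0.3734]), 'orientation': array([[ 0.9728, -0.2224, -0.065 ],
       [ 0.2317,  0.9341,  0.2717],
       [ 0.0003, -0.2794,  0.9602]])}
[321.9171 330.859 ]
[321.9576 221.6819]
[321.4949 245.2349]
[353.0219  73.9052]
```

View pics/w1.png

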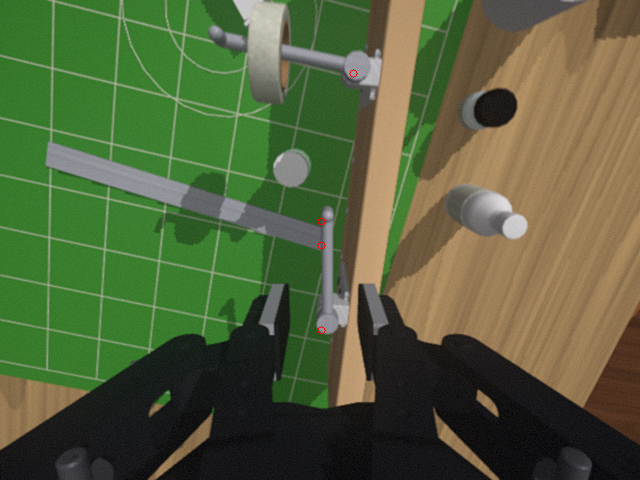

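The wrist view shows knuckle B at (327,323) and tip B at (328,214), both about 6 px from my predictions, partly because the arm was still settling. I'll re-measure from the silhouette now that it's at rest.

Run:
```python
from h import *
p=camera_params('wrist');im=camera('wrist');print(status.get_obs()['position'])
cv2.imwrite('pics/w2.png',im)
for d in finder.silhouettes('hook_b_arm','wrist'):
    v,u=np.nonzero(d['region']);print(d['conf'],d['bbox'],u.mean(),v.mean())
    if d['conf']>.3:
        for r in range(v.min(),v.max(),15): s=u[v==r]; print(r,s.min() if len(s) else 0,s.max() if len(s) else 0)
for X in ([.579,-.0685,.152],[.5605,.0097,.157]): print(proj(p,X))
# colour-free refinement: template match of w1 knuckle & tip patches in w2
a=cv2.imread('pics/w1.png')
for (u,v) in ((335,316),(338,214),(357,60)):
    T=a[v-8:v+9,u-8:u+9]; R=cv2.matchTemplate(im,T,cv2.TM_CCOEFF_NORMED);m=cv2.minMaxLoc(R);print((u,v),np.array(m[3])+8,m[1])
```

```text
[ 0.5637 -0.0075  0.2531]
0.81 [314.4, 214.8, 20.8, 126.5] 326.9388122375525 280.41571685662865
212 325 329
227 321 332
242 322 332
257 323 332
272 321 333
287 322 332
302 322 332
317 317 336
332 318 336
[321.9171 330.859 ]
[321.9576 221.6819]
(335, 316) [335 320] 0.9543840885162354
(338, 214) [338 218] 0.980231761932373
(357, 60) [357  65] 0.9409616589546204
```

drive_tool --motion "0.03 0 0.003 0.01 0; 0.03 0 0.003 0.03 0; 0.03 0 0.003 0.05 0; 0.03 0 0.003 0.065 0; 0.03 0 0.003 0.078 0; 0.03 0 0.003 0.087 0; 0.03 0 0.003 0.092 0; 0.03 0 0.003 0.095 0; 0.03 0 0.003 0.095 0; 0.016 0 0.003 0.095 0; 0.016 0 0.003 0.095 0; 0.016 0 0.003 0.095 0"

```text
t: 3.42
position: [0.5675, -0.0069, 0.1589]
tcp_rot: [[-0.235, 0.972, 0.001], [0.972, 0.235, 0.0], [0.0, 0.001, -1.0]]
contact_force: [0.0, 0.6, 0.1]
finger_gap: 0.016
finger_force: 0.0
```

drive_tool --motion "0.016 0 -0.002 0 -2; 0.016 0 -0.005 0 -5; 0.016 -0.001 -0.010 0 -9; 0.016 -0.002 -0.014 0 -13; 0.016 -0.003 -0.019 0 -18; 0.016 -0.005 -0.024 0 -23; 0.016 -0.007 -0.029 0 -28; 0.016 -0.010 -0.034 0 -33; 0.016 -0.013 -0.038 0 -38; 0.016 -0.017 -0.042 0 -43; 0.016 -0.021 -0.046 0 -48; 0.016 -0.025 -0.050 0 -53; 0.016 -0.029 -0.053 0 -58; 0.016 -0.034 -0.055 0 -63; 0.016 -0.039 -0.057 0 -68; 0.016 -0.043 -0.059 0 -72; 0.016 -0.047 -0.060 0 -76; 0.016 -0.050 -0.061 0 -79; 0.016 -0.052 -0.061 0 -81; 0.016 -0.053 -0.061 0 -82"

```text
t: 5.08
position: [0.5204, -0.0731, 0.1587]
tcp_rot: [[-0.995, -0.099, 0.001], [-0.099, 0.995, 0.0], [-0.001, 0.0, -1.0]]
contact_force: [-0.5, 1.1, 0.1]
finger_gap: 0.0158
finger_force: 0.4
```

drive_tool --motion "0.016 0 -0.001 0 0; 0.016 0 -0.002 0 0; 0.016 0 -0.002 0 0; 0.03 0 0 0 0; 0.03 0 0 0 0; 0.03 0 0 -0.01 0; 0.03 0 0 -0.03 0; 0.03 0 0 -0.055 0; 0.05 0 0.010 -0.08 0; 0.085 0 0.03 -0.092 0; 0.085 0 0.055 -0.095 0; 0.085 0 0.08 -0.095 1; 0.085 0 0.105 -0.095 2; 0.085 0 0.13 -0.095 3; 0.085 0 0.15 -0.095 3; 0.085 0 0.162 -0.095 3; 0.085 0 0.168 -0.095 3; 0.085 0 0.17 -0.095 3; 0.085 0 0.17 -0.095 3; 0.085 0 0.17 -0.095 3"

```text
t: 6.75
position: [0.5039, 0.095, 0.2534]
tcp_rot: [[-0.999, -0.044, 0.0], [-0.044, 0.999, -0.0], [-0.0, -0.0, -1.0]]
contact_force: [-0.1, -0.3, -0.0]
finger_gap: 0.0853
finger_force: 0.0
```

Run:
```python
from h import *
camera('wrist');p=camera_params('wrist');im=camera('wrist');o=status.get_obs();print(o['position'],o['tcp_rot'][:,1])
for X in ([.558,.0975,.152],[.4771,.0943,.157],[.579,-.0685,.152],o['position']+[0,0,-.105],): 
    q=proj(p,X);print(X,q);cv2.circle(im,tuple(int(v) for v in np.clip(q,-999,2000)),4,(0,0,255),1)
cv2.imwrite('pics/w3.png',im)
for n in ['roll','hook_a_arm']:
  for d in finder.silhouettes(n,'wrist'): print(n,d['conf'],d['bbox'])
t=camera('top');s=camera('scene')
for c in ('top','scene'):
  for d in finder.silhouettes('hook_b_arm',c):
    print(c,d['conf'],d['bbox'])
cv2.imwrite('pics/t3.png',np.vstack([cv2.resize(t[195:305,215:395],(720,440)),cv2.resize(im,(213,160)).repeat(1,0) if 0 else np.zeros((0,720,3),np.uint8)]))
```

```text
[0.5039 0.0951 0.2534] [-0.0436  0.999  -0.0001]
[0.558, 0.0975, 0.152] [322.8535 319.1109]
[0.4771, 0.0943, 0.157] [323.2298 206.3936]
[0.579, -0.0685, 0.152] [ 88.1938 336.5356]
[0.5039 0.0951 0.1484] [322.7171 243.5356]
roll 0.6 [286.7, 221.7, 76.3, 42.0]
roll 0.57 [321.5, 348.9, 24.8, 48.0]
hook_a_arm 0.74 [316.2, 203.1, 23.8, 124.4]
scene 0.8 [293.3, 152.4, 38.2, 40.6]
```

View pics/w3.png

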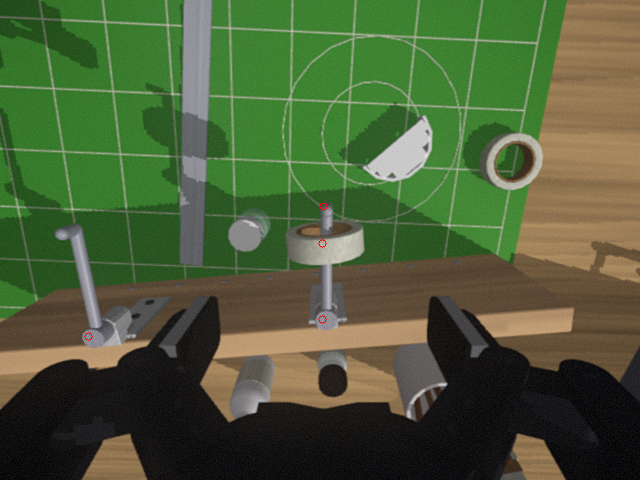

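Hook B is now nearly square out, with its knuckle at (94,336) and tip at (70,232). The roll is at (325,245), between the open fingers and in line with arm A, so I'll descend and grip it across its diameter.

drive_tool --motion "0.085 0 0.001 0.01 0; 0.085 -0.001 0.002 0.03 0; 0.085 -0.001 0.002 0.055 0; 0.085 -0.001 0.002 0.075 0; 0.085 -0.001 0.002 0.093 0; 0.085 -0.001 0.002 0.106 0; 0.085 -0.001 0.002 0.115 0; 0.085 -0.001 0.002 0.121 0; 0.085 -0.001 0.002 0.124 0; 0.085 -0.001 0.002 0.125 0; 0.065 -0.001 0.002 0.125 0; 0.058 -0.001 0.002 0.125 0; 0.05 -0.001 0.002 0.125 0; 0.05 -0.001 0.002 0.125 0; 0.05 -0.001 0.002 0.125 0; 0.05 -0.001 0.002 0.125 0; 0.05 -0.001 0.002 0.125 0" --squeeze 30

```text
t: 8.57
position: [0.5051, 0.0984, 0.1289]
tcp_rot: [[-0.999, -0.045, 0.001], [-0.045, 0.999, 0.0], [-0.001, 0.0, -1.0]]
contact_force: [-1.0, -0.7, 5.7]
finger_gap: 0.0546
finger_force: 31.2
```

drive_tool --motion "0.05 0 0 -0.002 0; 0.05 0 0 -0.005 0; 0.05 0 0 -0.009 0; 0.05 0 0 -0.013 0; 0.05 0 0 -0.016 0; 0.05 0 0 -0.018 0; 0.05 0 0 -0.019 0; 0.05 0 0 -0.019 0; 0.05 0 0 -0.019 0"

```text
t: 9.32
position: [0.5045, 0.0984, 0.1472]
tcp_rot: [[-0.999, -0.045, -0.0], [-0.045, 0.999, 0.0], [0.0, 0.0, -1.0]]
contact_force: [-0.9, 0.3, -0.7]
finger_gap: 0.0545
finger_force: 31.8
```

Run:
```python
from h import *
o=status.get_obs();print(o['position'],o['contact_force'],o['moment'],o['finger_gap'])
p=camera_params('wrist');w=camera('wrist');s=camera('scene')
cv2.imwrite('pics/ws4.png',np.hstack([cv2.resize(w[150:450,200:450],(400,480)),cv2.resize(s[140:290,270:395],(400,480),interpolation=cv2.INTER_CUBIC)]))
```

```text
[0.5045 0.0984 0.1472] [-0.8724  0.3096 -0.6515] [0.0186 0.0357 0.0466] 0.05453384698775562
```

View pics/ws4.png

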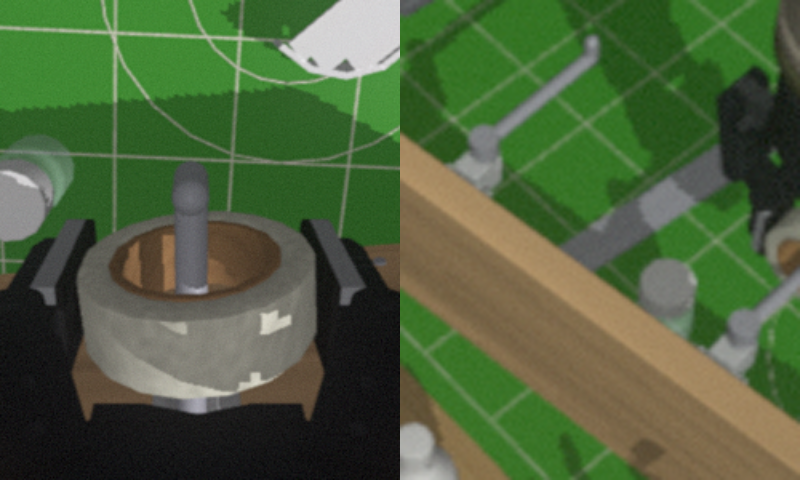

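The left half shows arm A passing freely through the lifted roll's hole, with the bar at (190,230) and the hole spanning 110–280. The right half shows hook B out, with its knuckle at (485,140) and tip at (592,42). I'll work out arm B's line from both views.

Run:
```python
from h import *
p=camera_params('wrist');o=status.get_obs();p['eye']=p['eye']+np.array([.5039,.0951,.2534])-o['position']
ps=camera_params('scene')
for n,P,L in (('wrist',p,((94,335),(69,231))),('scene',ps,((296.6,183.8),(330,153.1)))):
    k=at(P,*L[0],.1475);t=at(P,*L[1],.158);e=t-k
    print(n,k,t,np.degrees(np.arctan2(e[1],e[0]))%360,np.hypot(*e[:2]))
k=tri([(p,94,335),(ps,296.6,183.8)]);t=tri([(p,69,231),(ps,330,153.1)]);e=t-k;print(k,t,np.degrees(np.arctan2(e[1],e[0]))%360)
```

```text
wrist [ 0.5807 -0.067   0.1475] [ 0.4998 -0.0652  0.158 ] 178.75546843722813 0.08091958640076331
scene [ 0.5796 -0.0676  0.1475] [ 0.5006 -0.0721  0.158 ] 183.2152173336399 0.0791067537008748
[ 0.5801 -0.0667  0.1485] [ 0.5005 -0.0703  0.1557] 182.5849933957821
```

drive_tool --motion "0.05 0.002 0 0 0; 0.05 0.006 0 0 0; 0.05 0.011 0 0 0; 0.05 0.017 0 0 0; 0.05 0.023 0 0 0; 0.05 0.029 0 0 0; 0.05 0.035 0 0 0; 0.05 0.041 0 0 0; 0.05 0.047 0 0 0; 0.05 0.053 0 0 0; 0.05 0.058 0 0 0; 0.05 0.062 0 0 0; 0.05 0.066 0 0 0; 0.05 0.069 0 0 0; 0.05 0.070 0 0 0; 0.05 0.07 0 0 0; 0.05 0.07 0 0 0"

```text
t: 10.83
position: [0.4348, 0.0952, 0.1474]
tcp_rot: [[-0.999, -0.045, 0.0], [-0.045, 0.999, 0.0], [-0.0, 0.0, -1.0]]
contact_force: [0.1, 0.6, -0.9]
finger_gap: 0.0545
finger_force: 31.8
```

drive_tool --motion "0.05 0 -0.002 0 0; 0.05 0 -0.007 0 0; 0.05 0 -0.015 0 0; 0.05 0 -0.026 0 0; 0.05 0 -0.038 0 0; 0.05 0 -0.05 0 0; 0.05 0 -0.062 0 0; 0.05 0 -0.074 0 0; 0.05 0 -0.086 0 0; 0.05 0 -0.098 0 0; 0.05 0 -0.11 0 0; 0.05 0 -0.122 0 0; 0.05 0 -0.134 0 0; 0.05 0 -0.145 0 0; 0.05 0 -0.154 0 0; 0.05 0 -0.161 0 0; 0.05 0 -0.165 0 0; 0.05 0 -0.167 0 0; 0.05 0 -0.167 0 0; 0.05 0 -0.167 0 0"

```text
t: 12.5
position: [0.4423, -0.0713, 0.1473]
tcp_rot: [[-0.999, -0.046, -0.0], [-0.046, 0.999, 0.0], [0.0, 0.0, -1.0]]
contact_force: [-0.6, 0.7, -1.0]
finger_gap: 0.0545
finger_force: 31.8
```

Run:
```python
from h import *
o=status.get_obs();print(o['position'],o['contact_force'],o['finger_gap'])
p=camera_params('wrist');w=camera('wrist');s=camera('scene')
for X in ([.580,-.0667,.152],[.5005,-.069,.16]): print(proj(p,X)); cv2.circle(w,tuple(int(v) for v in proj(p,X)),3,(0,0,255),1)
cv2.imwrite('pics/ws5.png',np.hstack([cv2.resize(w[180:480,200:450],(400,480)),cv2.resize(s[70:220,270:395],(400,480),interpolation=cv2.INTER_CUBIC)]))
for d in finder.silhouettes('hook_b_arm','wrist'): print(d['conf'],d['bbox'])
```

```text
[ 0.4423 -0.0713  0.1473] [-0.5718  0.6828 -1.0111] 0.054498721090876105
[318.6456 587.2   ]
[320.9424 473.5758]
```

View pics/ws5.png

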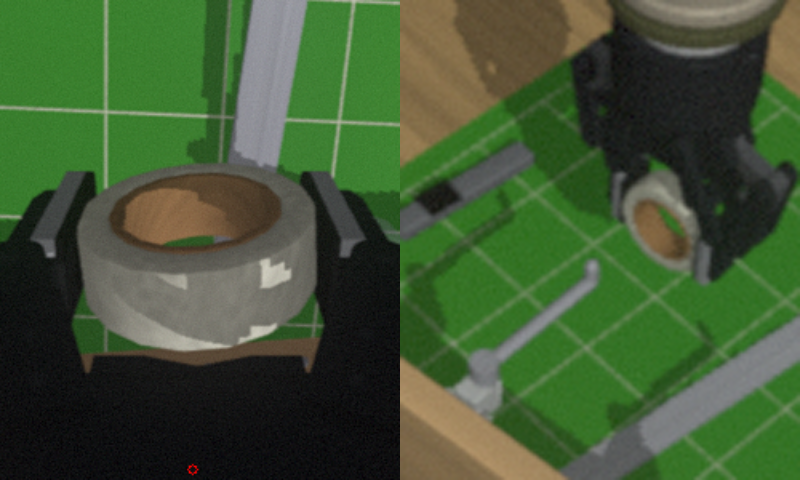

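The left half shows the roll held level between the pads. The right half shows the roll's hole at (663,228) in line with tip B at (592,268), so I'll slide it on.

drive_tool --motion "0.05 -0.002 0 0 0; 0.05 -0.006 0 0 0; 0.05 -0.011 0 0 0; 0.05 -0.016 0 0 0; 0.05 -0.021 0 0 0; 0.05 -0.026 0 0 0; 0.05 -0.031 0 0 0; 0.05 -0.036 0 0 0; 0.05 -0.042 0 0 0; 0.05 -0.048 0 0 0; 0.05 -0.054 0 0 0; 0.05 -0.060 0 0 0; 0.05 -0.066 0 0 0; 0.05 -0.072 0 0 0; 0.05 -0.078 0 0 0; 0.05 -0.083 0 0 0; 0.05 -0.087 0 0 0; 0.05 -0.089 0 0 0; 0.05 -0.09 0 0 0; 0.05 -0.09 0 0 0"

```text
t: 14.32
position: [0.5322, -0.0676, 0.1472]
tcp_rot: [[-0.999, -0.045, -0.0], [-0.045, 0.999, 0.0], [0.0, 0.0, -1.0]]
contact_force: [-0.7, -1.1, -0.5]
finger_gap: 0.0545
finger_force: 31.8
```

Run:
```python
from h import *
o=status.get_obs();print(o['position'],o['contact_force'],o['moment'],o['finger_gap'])
p=camera_params('wrist');w=camera('wrist');s=camera('scene')
cv2.imwrite('pics/ws6.png',np.hstack([cv2.resize(w[180:480,200:450],(400,480)),cv2.resize(s[110:260,250:375],(400,480),interpolation=cv2.INTER_CUBIC)]))
```

```text
[ 0.5322 -0.0676  0.1472] [-0.6593 -1.1287 -0.4651] [ 0.0367 -0.0285 -0.0193] 0.05451965386038536
```

View pics/ws6.png

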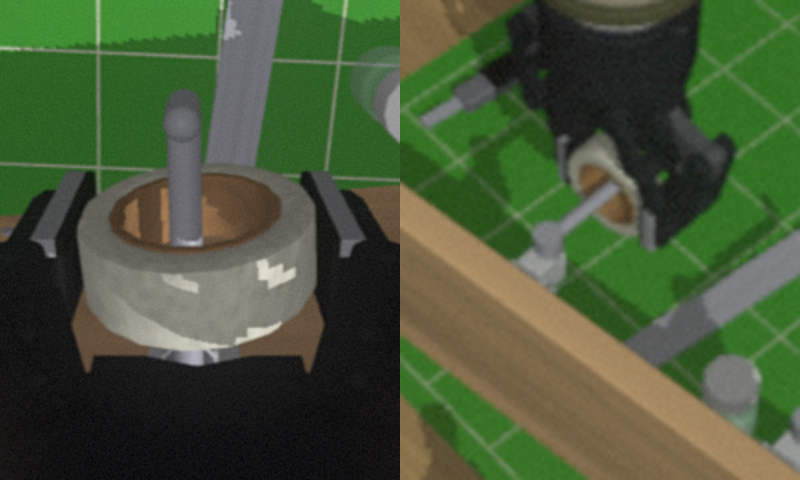

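Arm B now passes through the hole, with the bar at (184,220) in the left half, slightly left of the hole's centre at 195. I'll lower the roll with a 2 mm sideways correction and then release it.

drive_tool --motion "0.05 0 -0.001 0.002 0; 0.05 0 -0.002 0.005 0; 0.05 0 -0.002 0.008 0; 0.05 0 -0.002 0.011 0; 0.05 0 -0.002 0.014 0; 0.05 0 -0.002 0.016 0; 0.05 0 -0.002 0.017 0; 0.05 0 -0.002 0.018 0; 0.05 0 -0.002 0.018 0; 0.05 0 -0.002 0.018 0"

```text
t: 15.25
position: [0.5323, -0.0695, 0.1294]
tcp_rot: [[-0.999, -0.045, 0.0], [-0.045, 0.999, 0.0], [-0.0, 0.0, -1.0]]
contact_force: [-0.6, 0.3, -1.4]
finger_gap: 0.0546
finger_force: 31.8
```

drive_tool --motion "0.05 0 0 0.001 0; 0.05 0 0 0.001 0; 0.056 0 0 0.001 0; 0.058 0 0 0.001 0; 0.060 0 0 0.001 0; 0.065 0 0 0.001 0; 0.072 0 0 0.001 0; 0.08 0 0 0.001 0; 0.085 0 0 0.001 0; 0.085 0 0 0.001 0; 0.085 0 0 0.001 0; 0.085 0 0 0.001 0; 0.085 0 0 -0.006 0; 0.085 0 0 -0.018 0; 0.085 0 0 -0.035 0; 0.085 0 0 -0.055 0; 0.085 0 0 -0.08 0; 0.085 0 0 -0.1 0; 0.085 0 0 -0.115 0; 0.085 0 0 -0.12 0"

```text
t: 16.92
position: [0.5333, -0.0698, 0.2531]
tcp_rot: [[-0.999, -0.045, 0.005], [-0.045, 0.999, 0.0], [-0.005, 0.0, -1.0]]
contact_force: [0.7, -0.5, 0.3]
finger_gap: 0.0849
finger_force: 0.0
```

Run:
```python
from h import *
camera('wrist');o=status.get_obs();p=camera_params('wrist');w=camera('wrist');print(o['position'],o['contact_force'])
cv2.imwrite('pics/w7.png',w)
for n in ('roll','hook_b_arm','hook_a_arm'):
  for d in finder.spot_in(n,'wrist'): print(n,d['conf'],d['bbox'])
for X in ([.559,.0985,.152],[.477,.095,.157],[.580,-.0667,.152]): print(proj(p,X))
```

```text
[ 0.5332 -0.0697  0.2524] [-0.4962  1.2557 -0.2105]
roll 0.59 [282.3, 219.5, 80.8, 43.5]
hook_b_arm 0.86 [312.7, 191.6, 20.5, 126.7]
hook_a_arm 0.94 [545.9, 169.3, 62.1, 130.2]
[567.8625 291.5788]
[600.4669 169.9556]
[323.8194 309.6228]
```

View pics/w7.png

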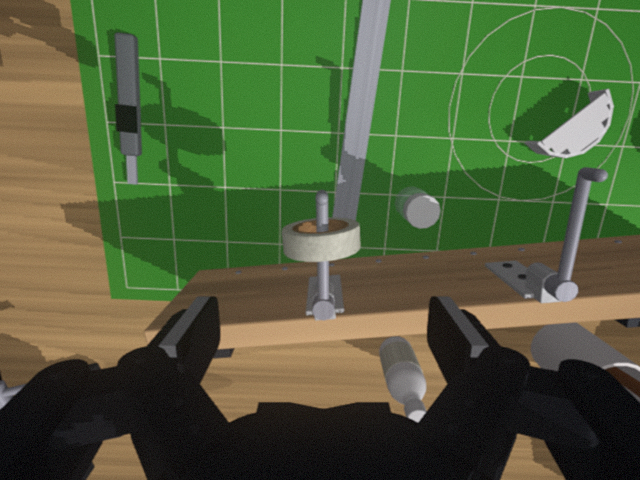

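The roll hangs on hook B at (321,240) with the bar through its hole, and everything else is undisturbed. Hook A is empty, with its knuckle at (567,289) and tip at (595,175). Next I'll move over arm A and straddle it.

drive_tool --motion "0.085 0.001 0.004 0 0; 0.07 0.003 0.015 0 0; 0.05 0.006 0.033 0 0; 0.03 0.010 0.055 0 0; 0.03 0.014 0.078 0 0; 0.03 0.018 0.1 0 0; 0.03 0.022 0.123 0 0; 0.03 0.025 0.143 0 0; 0.03 0.028 0.157 0 0; 0.03 0.029 0.164 0 0; 0.03 0.029 0.167 0 0; 0.03 0.029 0.167 0.005 0; 0.03 0.029 0.167 0.015 0; 0.03 0.029 0.167 0.03 0; 0.03 0.029 0.167 0.05 0; 0.03 0.029 0.167 0.067 0; 0.03 0.029 0.167 0.08 0; 0.03 0.029 0.167 0.089 0; 0.03 0.029 0.167 0.094 0; 0.03 0.029 0.167 0.094 0"

```text
t: 18.83
position: [0.4952, 0.0952, 0.1541]
tcp_rot: [[-0.999, -0.044, -0.002], [-0.044, 0.999, -0.001], [0.002, -0.001, -1.0]]
contact_force: [-0.3, 0.5, 0.2]
finger_gap: 0.0296
finger_force: 0.0
```

drive_tool --motion "0.03 0 0 0 0; 0.016 0 0 0 0; 0.016 0 0 0 0; 0.016 0 0 0 0"

```text
t: 19.17
position: [0.496, 0.0961, 0.1559]
tcp_rot: [[-0.999, -0.045, 0.001], [-0.045, 0.999, 0.0], [-0.001, 0.0, -1.0]]
contact_force: [-0.5, 0.7, 0.1]
finger_gap: 0.0158
finger_force: 0.0
```

drive_tool --motion "0.016 0 0.002 -0.002 2; 0.016 0 0.005 -0.002 5; 0.016 -0.001 0.010 -0.002 9; 0.016 -0.002 0.014 -0.002 13; 0.016 -0.003 0.019 -0.002 18; 0.016 -0.005 0.025 -0.002 23; 0.016 -0.007 0.030 -0.002 28; 0.016 -0.010 0.034 -0.002 33; 0.016 -0.013 0.039 -0.002 38; 0.016 -0.017 0.043 -0.002 43; 0.016 -0.021 0.047 -0.002 48; 0.016 -0.025 0.050 -0.002 53; 0.016 -0.030 0.053 -0.002 58; 0.016 -0.034 0.056 -0.002 63; 0.016 -0.039 0.058 -0.002 68; 0.016 -0.044 0.060 -0.002 72; 0.016 -0.048 0.061 -0.002 76; 0.016 -0.051 0.062 -0.002 79; 0.016 -0.054 0.062 -0.002 82; 0.016 -0.056 0.063 -0.002 84"

```text
t: 20.83
position: [0.549, 0.1614, 0.1575]
tcp_rot: [[-0.147, 0.989, 0.0], [0.989, 0.147, 0.0], [0.0, 0.0, -1.0]]
contact_force: [-0.2, -0.7, -0.3]
finger_gap: 0.016
finger_force: 0.4
```

Run:
```python
from h import *
camera('wrist');camera('wrist');o=status.get_obs();p=camera_params('wrist');w=camera('wrist');print(o['position'],o['contact_force'],o['tcp_rot'][:,0])
cv2.imwrite('pics/w8.png',w)
for d in finder.silhouettes('hook_a_arm','wrist'):
    v,u=np.nonzero(d['region']);print(d['conf'],d['bbox'])
    if d['conf']>.3:
        for r in range(v.min(),v.max(),8): s=u[v==r]; print(r,s.min() if len(s) else 0,s.max() if len(s) else 0)
```

```text
[0.549  0.1617 0.1575] [-0.8133  0.0003 -0.4365] [-0.1492  0.9888  0.0001]
0.72 [303.6, 267.3, 29.6, 135.6]
266 310 316
274 304 322
282 303 324
290 303 323
298 305 323
306 307 323
314 307 324
322 307 324
330 308 325
338 308 326
346 309 326
354 309 327
362 310 327
370 311 328
378 311 328
386 312 329
394 312 329
402 313 330
```

drive_tool --motion "0.016 0 0.001 0 0; 0.016 0 0.002 0 0; 0.016 0 0.003 0 1; 0.016 0 0.004 0 1; 0.016 0 0.005 0 1; 0.016 0 0.005 0 1; 0.016 0 0.005 0 1"

```text
t: 21.62
position: [0.5539, 0.1621, 0.1573]
tcp_rot: [[-0.132, 0.991, 0.0], [0.991, 0.132, 0.0], [-0.0, 0.0, -1.0]]
contact_force: [0.6, 0.4, -0.3]
finger_gap: 0.0162
finger_force: 0.0
```

drive_tool --motion "0.016 0 -0.002 0 0; 0.016 0 -0.003 0 0; 0.03 0 -0.003 0 0; 0.03 0 -0.003 0 0; 0.03 0 -0.003 0 0; 0.03 0 -0.003 -0.008 0; 0.03 0 -0.003 -0.025 0; 0.03 0 -0.003 -0.05 0; 0.03 0 -0.003 -0.075 0; 0.03 0 -0.003 -0.1 0; 0.03 0 -0.01 -0.12 0; 0.03 0 -0.025 -0.13 0; 0.03 0 -0.045 -0.135 0; 0.03 0 -0.065 -0.135 0; 0.03 0 -0.085 -0.135 0; 0.03 0 -0.1 -0.135 0; 0.03 0 -0.11 -0.135 0; 0.03 0 -0.11 -0.135 0; 0.03 0 -0.11 -0.135 0; 0.03 0 -0.11 -0.135 0"

```text
t: 23.28
position: [0.4453, 0.1476, 0.2926]
tcp_rot: [[-0.132, 0.991, 0.001], [0.991, 0.132, 0.0], [0.0, 0.001, -1.0]]
contact_force: [0.3, 0.4, -0.0]
finger_gap: 0.0304
finger_force: 0.0
```

Run:
```python
from h import *
o=status.get_obs();print(o['t'],o['position'],o['contact_force'])
p=camera_params('wrist');camera('wrist');camera('scene');ps=camera_params('scene')
for c in ('wrist','scene'):
  for n in ('hook_a_arm','roll','paint_a','offcut'):
    for d in finder.silhouettes(n,c):
      if d['conf']<.3: continue
      v,u=np.nonzero(d['region']);m=np.polyfit(*((u,v) if np.ptp(u)>np.ptp(v) else (v,u)),1)[0]
      print(c,n,round(d['conf'],2),d['bbox'],'slope',round(m,3))
for k in (0,.1,.2,.5):
  a=np.radians(97.3)+k; k0=np.array([.559,.0985,.148]); t=k0+[.08*np.cos(a),.08*np.sin(a),.012]
  print(k,proj(p,k0),proj(p,t),proj(ps,k0),proj(ps,t))
```

```text
23.2833 [0.4453 0.1476 0.2926] [ 0.2891  0.3951 -0.0048]
wrist hook_a_arm 0.92 [440.6, 208.2, 30.9, 102.6] slope -0.125
wrist hook_a_arm 0.67 [299.8, 155.9, 51.4, 62.7] slope 0.467
wrist paint_a 0.77 [505.3, 240.0, 49.0, 39.6] slope 0.346
wrist offcut 0.67 [298.6, 153.8, 54.7, 63.7] slope 0.464
scene hook_a_arm 0.59 [373.5, 234.1, 50.2, 43.1] slope 0.665
scene hook_a_arm 0.54 [300.6, 158.0, 26.8, 29.7] slope 0.365
scene hook_a_arm 0.3 [261.2, 114.0, 53.8, 36.6] slope -0.563
scene roll 0.98 [302.4, 151.7, 27.8, 36.7] slope 0.36
scene roll 0.42 [320.4, 153.2, 103.7, 73.4] slope -0.634
scene paint_a 0.73 [344.8, 221.9, 20.2, 22.1] slope 0.134
scene paint_a 0.59 [310.6, 312.9, 21.0, 28.4] slope -0.057
scene paint_a 0.54 [295.0, 154.0, 36.4, 36.6] slope -0.829
scene offcut 0.95 [423.0, 253.6, 39.4, 25.1] slope 0.042
0 [449.4832 305.7391] [466.5395 213.9611] [376.9088 241.7269] [420.8962 268.7465]
0.1 [449.4832 305.7391] [455.5524 214.4542] [376.9088 241.7269] [423.7742 264.9155]
0.2 [449.4832 305.7391] [444.5732 216.0117] [376.9088 241.7269] [426.1555 260.8405]
0.5 [449.4832 305.7391] [413.0381 226.7614] [376.9088 241.7269] [430.1618 247.6264]
```

Run:
```python
from h import *
ps=camera_params('scene')
print(proj(ps,[.533,-.0695,.130]), 'seen',(302.4+13.9,151.7+18.3), 'A start', proj(ps,[.5025,.096,.130]),(397.3,227))
print(ctrl.hand_in())
```

```text
[316.7276 174.2437] seen (316.29999999999995, 170.0) A start [399.2745 225.7184] (397.3, 227)
the job is handed in; nothing more can be done
None
```

I swung hook B out, hung the tape roll on it, folded hook A flat to about 0.05 rad (0.15 allowed), and handed the job in at about 23 s with the gripper clear; the last pictures showed nothing knocked, and no verdict came back.

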